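# Pump up the glue press on a bowl blank

## Robot

A 6-joint arm with a two-finger parallel gripper is mounted at the origin on the work surface. World frame = base frame: x ahead of the robot, y to its left, z up, the work surface at z = 0. Lengths are in m, angles in rad, forces in N, time in s.
With the tool pointing down it reaches from about 0.3 to 0.875 m from the base axis. Payload 6.4 kg.
Tool frame: the origin (TCP) lies midway between the tips of the shut fingers; the grasp point (between the pads) lies 19 mm behind it; z points along the fingers, y is the line along which they close (so a half turn about z gives the same grasp; the last joint's range is limited). The gripper opens to 85 mm and grips with 20 to 120 N. Pads are 22 mm wide; open, the fingers measure 114 mm over their backs; the gripper's body (76 mm by 85 mm) begins 54 mm behind the grasp point. The pads swing forward as they close: fully open they stand 13 mm farther back than shut.
Start: joints at [-1.392, 0.181, 1.607, -0, 1.354, -0.206], TCP at [0.216, -0.533, 0.231] pointing down, gripper open.
Joint ranges: [-2.99, 2.99], [-0.89, 2.07], [0.3, 2.58], [-1.14, 4.28], [0, 2.63], [-3.12, 3.12]. Speed limits (rad/s): [2.57, 2.57, 3.01, 3.14, 3.14, 3.14].

## Interface

Orientations are given as a unit quaternion [w, x, y, z].
In Python, from bench import get_obs, camera, hand_in gives the robot as it stands.
- The arm moves only by the tool carry_out, never from a script. Its argument "plan" is a list that holds one entry, the list of rows, each a list of 7 numbers: the shift along the world's x, y, z in m, then the turn, a rotation vector about the world's x, y, z in rad, then the opening, from 0 (shut) to 1 (fully open). In form: [[[x, y, z, rx, ry, rz, hand], ...]]. A call has exactly 5 rows; each row is the pose to reach, as a shift and turn from the pose commanded when the call began; what a row does not reach only later rows make up. A row lasts 1/12 s, in which the tool goes at most 41.7 mm and 7.16 degrees, less where a joint would pass 70% of its speed; a pose out of reach is approached as far as the arm can. A call with a gripper value outside its range is refused whole. The fingers move at their own pace and stop on an object; the grip force is fixed at half the most. Time passes only in rows, so rows that repeat a pose let the fingers close, or fill a call up. It gives the time, the measured TCP pose, the force, the opening and the grip force at its end, in the units of the state.
- get_obs(): the state, without advancing time (a new reading comes with each control period).
- camera(name): name is "scene" or "top"; returns a dict with "pixels" (384x512x3 uint8, red, green, blue), "z_map" (384x512 float32, m along the optical axis (not along the pixel's ray), 0 where there is no reading), "camera_matrix" (3x3 intrinsics, pixels), "k1" (the pictures are not rectified: a ray, as slopes to the right and down, at radius r is drawn at 1 + k1 r^2 times it, then the intrinsics apply), "cam_to_world" (4x4, takes a point from camera to world coordinates). Camera axes: x right, y up, looking along -z (the intrinsics and any distortion apply to the point x, -y, -z); pixel columns grow to the right and rows downward; lengths in m; the calibration is good to about 2 mm. A picture is of the moment at which its call begins.
- hand_in(): hands the job in; it is judged then, once.
The state is a dict: "time_s": time; "q": joint angles; "dq": joint speeds; "joint_efforts": joint torques, N m; "eef_pos": TCP position; "eef_rot": TCP orientation; "wrist_force": force on the tool from outside, world axes, zero at the start; "torque": the same for the moment, N m; "opening": opening from 0.0 (shut) to 1.0 (fully open); "grasp_force": force on a finger pad.
Only numpy, scipy, OpenCV 4.12 (cv2) and the standard library are available. Lean on these libraries where they do the work, as an engineer would, in place of code of your own. Each camera call takes 0.05 s, during which the arm holds its last target. There are 200 camera calls.

## Task

Clamp the glued-up bowl blank in the bench press by pumping the sprung hand lever, reaching in under the dust duct, with full strokes all the way down and back up, until the blank is lifted firmly against the head. Feel for it: as soon as the lever turns stiff stop pressing, or the blank is crushed, then let the lever come back up. Touch only the lever; do not bump the duct or disturb the things lying around.

Things in the scene. Friction and masses are not known exactly. Their poses are not given: they have to be found in the camera images.
- press: Green bench press on a steel base plate 330 x 230 x 15 mm. Origin on the bench, straight below the lever's pivot. In its frame the lever points to -x (roughly the robot's left; yaw varies); pump housing 120 x 75 x 90 mm at the origin, 48 mm round reservoir (top 165 mm) at x = 45 mm; ram, platen, blank and head at x = 170 mm, between two posts 22 mm thick, 300 mm high, at y = -90 and 90 mm.
- lever_grip (a point): Point on the axis of the lever's black rubber grip, 20 mm short of the lever's end and 180 mm from the pivot. The grip is a round bar 28 mm thick and 119 mm long, so its top surface is 14 mm above this point (measured square to the bar).
- lever_hinge (a point): The lever's pivot, 125 mm above the bench, axis along the press's y. Lever 200 mm long overall.
- pump_lever (a joint): Lever angle: 0 = rest, 22 degrees above level (grip point 192 mm above the bench); grows as the grip goes down; 0.70 rad = lower stop (grip point 69 mm above the bench). A spring brings it back up. The push at the grip is about 10 to 15 N while the ram rises freely; once the blank bears on the head it climbs quickly, by about 3 N for each 20 N of clamping.
- ram (a joint): How far the ram has risen (m), 0 = down. Each full stroke lifts it about 14 mm (a short stroke lifts it less, in steps of 7 mm); it stays where it is when the lever goes back. It has to rise 36 to 56 mm before the blank meets the head.
- platen: Round steel plate 120 mm across and 10 mm thick on top of the ram, on stiff springs (about 20 N for each mm). Origin on the ram axis, 12 mm below the plate's top.
- blank: Bowl blank standing on the platen: wooden disc 120 mm across and 50 mm thick with a smaller disc, 70 mm across and 20 mm thick, glued on top; about 0.35 kg. Origin at the centre of its underside, z up; its top is 70 mm above.
- head: Steel crossbar 50 x 230 x 20 mm fixed on the two posts over the blank; its height differs from time to time. Origin at the centre of its underside, the face the blank has to be pressed against; 36 to 56 mm above the blank's top at the start.
- duct: Dust duct: a pipe 70 mm thick above the lever's outer end, square to the lever, on two thin posts. Origin and axes as the press: pipe axis at x = -151 mm, 362 mm above the bench (underside 327), y = -110 to 110 mm; its outer edge is in line with the end of the raised lever. A gripper straight down on the grip hits it: lean the tool outwards (body to -x, fingers pointing down and to +x).
- glue_jar: White glue jar with blue cap, 60 mm wide, 90 mm high, standing. Origin at the centre of its underside. Bystander.
- small_bowl: Small turned wooden bowl 110 mm wide, 45 mm high. Origin at the centre of its underside. Bystander.
- chisel: Chisel with wooden handle, 248 mm long, lying flat, handle to its -x, 26 mm high. Origin on its underside where blade and handle meet. Bystander.
Things that resemble listed ones, but are neither listed nor needed, are in the scene too. What is shaped like the blank but red is not meant.

How it is judged:
On the way, in this order (a step that is already met when the one before it is completed fails the run):
1. first full stroke: lever pushed down beyond 0.55 of its 0.70 rad (value of joint pump_lever above 0.55 rad), for 0.02 s.
2. lever back up after the first stroke (below 0.10 rad) (value of joint pump_lever below 0.1 rad), for 0.02 s.
3. second full stroke: lever pushed down beyond 0.55 of its 0.70 rad (value of joint pump_lever above 0.55 rad), for 0.02 s.
4. lever back up after the second stroke (below 0.10 rad) (value of joint pump_lever below 0.1 rad), for 0.02 s.
5. the blank is pressed against the head with more than 10 N (contact force between blank and head above 10 N), for 0.1 s.
At the end, for the whole second after the job is handed in: The blank is held between platen and head, pressed against the head with more than 10 N, upright within 0.06 rad and at rest, and the lever is back up (below 0.10 rad) (contact force between blank and head above 10 N and value of joint pump_lever below 0.1 rad and angle between blank's own z axis and vertical below 0.06 rad and linear speed of blank below 0.01 m/s); the robot touches nothing.
It fails at once if the blank is pressed against the head with more than 140 N (crushed) (contact force between blank and head above 140 N).
It fails at once if the robot touches the blank, platen or head (over 2 N) (contact force between any of the arm, the fingers and blank above 2 N or contact force between any of the arm, the fingers and platen above 2 N or contact force between any of the arm, the fingers and head above 2 N).
It fails at once if the robot bumps the duct (over 5 N) (contact force between any of the arm, the fingers and duct above 5 N).
It fails at once if a bystander is moved by more than 30 mm or tipped (distance of any of glue_jar, small_bowl, chisel from where it was at the start of the episode above 0.03 m or angle between any of glue_jar, small_bowl's own z axis and vertical above 0.4 rad).
It also fails if it takes over 61 s, if anything falls off the work surface, if the arm or the gripper's body presses on something with over 40 N, if the wrist force passes 120 N, or if a joint passes its speed limit or range.

## Working session

There is one attempt and no reset: what is moved stays moved. The work goes in short steps, Python scripts to look and compute and a tool call to move; the robot and the scene stay as the last step left them, time stands still between calls to the robot, and variables do not carry over. Pictures are saved under pics/ and viewed, at most 10 in all, crops included, and the job is handed in when it is done.

Besides the shell and the picture viewer there is one more tool, called after ">>>" as name(argument=value, ...), one argument or row to a line, values as JSON. carry_out: Moves the arm, as the interface text tells. Its arguments: {"type":"object","properties":{"plan":{"type":"array","items":{"type":"array","items":{"type":"array","items":{"type":"number"}}}}},"required":["plan"]}

```bash
mkdir -p pics; cat > h.py <<'E'
import numpy as np, cv2
from bench import get_obs, camera, hand_in
def grab(n):
    c=camera(n); return c
def points(c):
    K=np.array(c["camera_matrix"]); z=c["z_map"]; h,w=z.shape
    u,v=np.meshgrid(np.arange(w),np.arange(h))
    d=cv2.undistortPoints(np.stack([u,v],-1).reshape(-1,1,2).astype(float),K,np.array([c["k1"],0,0,0.])).reshape(h,w,2)
    P=np.stack([d[...,0]*z,-d[...,1]*z,-z],-1)
    T=np.array(c["cam_to_world"]); W=P@T[:3,:3].T+T[:3,3]
    W[z==0]=np.nan
    return W
E
python3 - <<'E'
from h import *
im=[]
for n in("scene","top"):
    c=grab(n); cv2.imwrite(f"pics/{n}0.png",c["pixels"][...,::-1]); np.savez(f"{n}0.npz",**c)
    print(n,np.round(c["cam_to_world"],3).tolist(),c["k1"])
print(get_obs())
E
```

```text
scene [[0.742, -0.55, 0.383, 0.961], [0.67, 0.615, -0.416, -0.504], [-0.007, 0.566, 0.825, 1.109], [0.0, 0.0, 0.0, 1.0]] 0.0010324063364031263
top [[-0.007, 0.983, -0.183, 0.257], [-1.0, -0.006, 0.005, 0.005], [0.003, 0.183, 0.983, 1.586], [0.0, 0.0, 0.0, 1.0]] -0.13788402253200704
{'time_s': 0.1, 'q': array([-1.39232608e+00,  1.81504676e-01,  1.60788689e+00, -2.13190276e-07,
        1.35379809e+00, -2.06292712e-01]), 'dq': array([ 0.0021165 , -0.00265111, -0.00266256, -0.00044043, -0.00039714,
        0.00102921]), 'joint_efforts': array([ 3.25671399e-04, -4.45876300e+01, -3.52236986e+01, -2.45658057e-04,
        4.19065604e-03,  9.70827898e-06]), 'eef_pos': array([ 0.21575169, -0.53246137,  0.23046312]), 'eef_rot': array([-7.98424251e-04,  9.81551370e-01,  1.91196941e-01,  1.10036961e-05]), 'wrist_force': array([ 0.36243853, -0.08408742, -0.23071971]), 'torque': array([ 0.00353037, -0.02862081,  0.01436804]), 'grasp_force': 0.0, 'opening': 1.0030886925542957}
```

View pics/scene0.png

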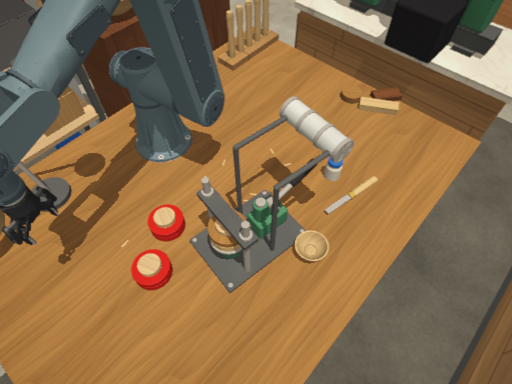

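View pics/top0.png

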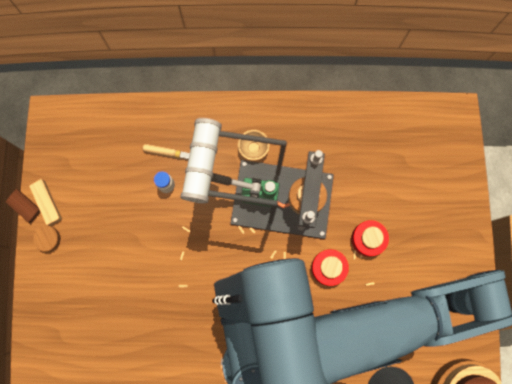

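The scene view shows the press with its head crossbar (scene 225,215; top 313,190), the green pump (top 262,187), and the white duct (top 202,160) over the lever. The jar (top 163,182), chisel (165,152) and small bowl (253,146) lie around it. The red look-alikes are at top 330,267 and 371,238.

```bash
python3 - <<'E'
from h import *
for n in("scene","top"):
    c=dict(np.load(f"{n}0.npz")); W=points(c); I=c["pixels"].astype(int)
    hsv=cv2.cvtColor(c["pixels"],cv2.COLOR_RGB2HSV)
    X,Y,Z=W[...,0],W[...,1],W[...,2]
    roi=(X>0.3)&(X<0.9)&(Y>-.4)&(Y<.45)
    g=roi&(hsv[...,0]>60)&(hsv[...,0]<90)&(hsv[...,1]>100)
    print(n,"green",g.sum(),np.nanmax(Z[g]))
    t=g&(Z>.158); print(" res top",t.sum(),W[t].mean(0), np.ptp(W[t],axis=0))
    p=roi&(hsv[...,1]<40)&(hsv[...,2]>150)&(Z>.3)&(Y>-.02); 
    P=W[p]; print(" pipe",p.sum(),P.min(0),P.max(0))
    line=cv2.fitLine(P[:,:2].astype(np.float32),cv2.DIST_HUBER,0,.01,.01).ravel(); print(" line",line)
    # base plate
    b=roi&(hsv[...,1]<60)&(Z>.010)&(Z<.022)&(hsv[...,2]<130)
    r=cv2.minAreaRect(W[b][:,:2].astype(np.float32)); print(" plate",b.sum(),r)
    hd=roi&(Z>.22)&(Z<.32)&(Y<-.05)&(Y>-.3)
    print(" head",hd.sum(),np.percentile(Z[hd],[5,25,50,75,95]))
    hh=hd&(Z<.29); 
    r=cv2.minAreaRect(W[hd][:,:2].astype(np.float32)); print(" headrect",r)
    # jar cap, all above-table things near lever
    k=roi&(hsv[...,0]>100)&(hsv[...,0]<130)&(hsv[...,1]>150)&(Z>.05); 
    if k.sum(): print(" jar",k.sum(),W[k].mean(0))
    d=roi&(I.sum(-1)<150)&(Z>.1)&(Z<.3)&(Y>-.03); print(" dark",d.sum())
    if d.sum(): print(W[d].min(0),W[d].max(0))
E
```

```text
scene green 662 0.17021835062267843
 res top 47 [ 0.57492197 -0.05952575  0.16399315] [0.03852328 0.03432387 0.01190469]
 pipe 1494 [0.4869149  0.09472146 0.33545534] [0.70896338 0.1914521  0.40406949]
 line [ 0.9870827  -0.16021138  0.6003498   0.13233757]
 plate 2824 ((0.5759000778198242, 0.011194676160812378), (0.5457479357719421, 0.22831465303897858), 80.89358520507812)
 head 1700 [0.22827024 0.23571524 0.23754686 0.25006078 0.30153749]
 headrect ((0.5514176487922668, -0.12885089218616486), (0.136965811252594, 0.23105475306510925), 81.2830810546875)
 jar 58 [0.62266931 0.28345588 0.10290579]
 dark 71
[ 0.58404852 -0.02009677  0.10981153] [0.61330027 0.16077786 0.20186336]
top green 6 0.16493495121117996
 res top 2 [ 0.54690823 -0.04949665  0.16362961] [0.00255911 0.01556742 0.00261069]
 pipe 1513 [0.49101154 0.10007901 0.36975045] [0.70139234 0.18924452 0.40449945]
 line [ 0.9868607  -0.16157332  0.59305155  0.14354737]
 plate 2538 ((0.5567822456359863, -0.09556874632835388), (0.32211169600486755, 0.22779442369937897), 80.89407348632812)
 head 1314 [0.22939396 0.2331301  0.23558681 0.24099136 0.29896604]
 headrect ((0.5511753559112549, -0.12761056423187256), (0.13563258945941925, 0.23017823696136475), 81.6082992553711)
 jar 135 [0.60942256 0.30805937 0.08929208]
 dark 1
[0.58423279 0.12291506 0.18032172] [0.58423279 0.12291506 0.18032172]
```

```bash
python3 - <<'E'
from h import *
from scipy.optimize import least_squares
a=np.array([.161,.987]); a/=np.hypot(*a); b=np.array([a[1],-a[0]])  # lever dir (-x press), press y
O=np.array([.571,-.015])
for n in("scene","top"):
    c=dict(np.load(f"{n}0.npz")); W=points(c); hsv=cv2.cvtColor(c["pixels"],cv2.COLOR_RGB2HSV)
    L=(W[...,:2]-O)@a; B=(W[...,:2]-O)@b; Z=W[...,2]
    p=(hsv[...,1]<40)&(hsv[...,2]>150)&(Z>.335)&(L>.09)&(L<.25)&(abs(B)<.14)
    f=lambda s:np.hypot(L[p]-s[0],Z[p]-s[1])-.035
    s=least_squares(f,[.151,.362],loss='soft_l1',f_scale=.003).x
    print(n,"pipe L,z",s,"B",np.percentile(B[p],[.5,99.5]))
    h=(Z>.222)&(Z<.245)&(L<-.13)&(L>-.21)
    print(" head",h.sum(),"L",np.percentile(L[h],[2,50,98]),"B",np.percentile(B[h],[1,99]),"z",np.median(Z[h]))
    q=(Z>.29)&(L<-.12)&(L>-.22); 
    for sg in(-1,1):
        m=q&(B*sg>0); print(" nut",m.sum(),L[m].mean(),B[m].mean(),Z[m].max())
    m=(abs(B)<.05)&(L>.05)&(L<.23)&(Z>.1)&(Z<.23)
    print(" lever",m.sum())
    for l in np.arange(.04,.22,.02):
        k=m&(abs(L-l)<.01)
        if k.sum()>2: print("  ",round(l,2),k.sum(),np.percentile(B[k],[5,50,95]).round(3),np.percentile(Z[k],[5,50,95]).round(3))
    t=(Z>.3)&(L>.21)&(L<.5); print(" high stuff",t.sum())
    j=(Z>.03)&(Z<.12)&(L>.15)&(L<.5)&(abs(B)<.25); print(" low stuff",j.sum(),[(round(L[j].min(),3),round(L[j].max(),3)),(round(B[j].min(),3),round(B[j].max(),3)),Z[j].max()])
E
```

```text
scene pipe L,z [0.1634028  0.36403904] B [-0.1066318   0.10838015]
 head 1172 L [-0.18316257 -0.16370521 -0.13420898] B [-1.4914197   0.11398758] z 0.2365057350660238
 nut 1615 -0.1576205583556653 -0.4404886168252802 0.7159988913990152
 nut 63 -0.15897707827500446 0.09089621901396436 0.30503495027156036
 lever 207
   0.06 38 [-0.01   0.001  0.007] [0.147 0.152 0.158]
   0.08 39 [-0.007  0.002  0.007] [0.152 0.162 0.169]
   0.1 42 [-0.001  0.007  0.012] [0.162 0.172 0.178]
   0.12 32 [0.003 0.009 0.012] [0.169 0.179 0.188]
   0.14 21 [0.007 0.01  0.012] [0.178 0.185 0.191]
   0.16 17 [0.005 0.011 0.013] [0.183 0.192 0.199]
   0.18 18 [-0.013  0.011  0.012] [0.188 0.198 0.205]
 high stuff 0
 low stuff 255 [(np.float64(0.294), np.float64(0.423)), (np.float64(-0.04), np.float64(0.111)), np.float64(0.09661401048095497)]
top pipe L,z [0.16374791 0.36138857] B [-0.10257637  0.09818258]
 head 1018 L [-0.18008235 -0.15504651 -0.13312723] B [-0.11448943  0.11054093] z 0.23466696236258255
 nut 3906 -0.1672684339980715 -0.3896171333369167 0.8041279700369296
 nut 48 -0.15501380702010012 0.08816696037985476 0.3053753861011068
 lever 248
   0.06 37 [-0.009 -0.001  0.007] [0.142 0.152 0.156]
   0.08 38 [-0.009 -0.002  0.006] [0.152 0.159 0.167]
   0.1 56 [-0.013 -0.002  0.01 ] [0.162 0.172 0.18 ]
   0.12 61 [-0.013 -0.003  0.011] [0.171 0.181 0.188]
   0.14 54 [-0.013 -0.004  0.01 ] [0.178 0.188 0.194]
 high stuff 0
 low stuff 320 [(np.float64(0.296), np.float64(0.423)), (np.float64(-0.043), np.float64(0.108)), np.float64(0.09700605507951354)]
```

>>> carry_out(
  plan=[
    [[0.012,0.02,0.028,0,0,0.04,0],[0.024,0.04,0.056,0,0,0.08,0],[0.036,0.06,0.084,0,0,0.12,0],[0.048,0.08,0.112,0,0,0.16,0],[0.06,0.1,0.14,0,0,0.2,0]],
  ],
)

```text
time_s: 0.52
eef_pos: [0.2761, -0.4316, 0.3721]
eef_rot: [-0.0, 0.957, 0.289, -0.0]
wrist_force: [1.8, -1.0, 0.9]
opening: 0.295
grasp_force: 0.0
```

>>> carry_out(
  plan=[
    [[0.012,0.032,0.016,0,0,0.04,0],[0.024,0.064,0.032,0,0,0.08,0],[0.036,0.096,0.048,0,0,0.12,0],[0.048,0.128,0.064,0,0,0.16,0],[0.06,0.16,0.08,0,0,0.2,0]],
  ],
)

```text
time_s: 0.93
eef_pos: [0.3359, -0.2712, 0.4518]
eef_rot: [-0.0, 0.924, 0.383, 0.0]
wrist_force: [1.1, -0.4, 1.6]
opening: 0.001
grasp_force: 0.0
```

>>> carry_out(
  plan=[
    [[0.006,0.038,0,0,0,0.04,0],[0.012,0.076,0,0,0,0.08,0],[0.018,0.114,0,0,0,0.12,0],[0.024,0.152,0,0,0,0.16,0],[0.03,0.19,0,0,0,0.2,0]],
  ],
)

```text
time_s: 1.35
eef_pos: [0.3655, -0.0811, 0.4511]
eef_rot: [-0.0, 0.881, 0.473, 0.0]
wrist_force: [1.6, 1.1, 0.0]
opening: -0.002
grasp_force: 0.0
```

>>> carry_out(
  plan=[
    [[0,0.038,0,0,0,0.04,0],[0,0.076,0,0,0,0.08,0],[0,0.114,0,0,0,0.12,0],[0,0.152,0,0,0,0.16,0],[0,0.19,0,0,0,0.2,0]],
  ],
)

```text
time_s: 1.77
eef_pos: [0.3651, 0.1089, 0.4512]
eef_rot: [0.0, 0.829, 0.559, 0.0]
wrist_force: [1.1, 0.0, -0.8]
opening: -0.0
grasp_force: 0.0
```

>>> carry_out(
  plan=[
    [[0,0.038,0,0,0,0.046,0],[0,0.076,0,0,0,0.092,0],[0,0.114,0,0,0,0.138,0],[0,0.152,0,0,0,0.184,0],[0,0.19,0,0,0,0.23,0]],
  ],
)

```text
time_s: 2.18
eef_pos: [0.3651, 0.2991, 0.451]
eef_rot: [0.0, 0.759, 0.651, -0.0]
wrist_force: [1.3, -1.1, -0.3]
opening: -0.003
grasp_force: 0.0
```

```bash
python3 - <<'E'
from h import *
o=get_obs(); print(o["q"].round(3),o["eef_rot"].round(3))
a=np.array([.161,.987]); b=np.array([a[1],-a[0]]); O=np.array([.573,-.003])
c=grab("scene"); np.savez("scene1.npz",**c); W=points(c); hsv=cv2.cvtColor(c["pixels"],cv2.COLOR_RGB2HSV)
cv2.imwrite("pics/s1.png",c["pixels"][...,::-1])
L=(W[...,:2]-O)@a; B=(W[...,:2]-O)@b; Z=W[...,2]
m=(abs(L+.17)<.07)&(abs(B)<.07)&(Z>.06)&(Z<.21)
print(np.histogram(Z[m],bins=np.arange(.06,.212,.005)))
t=grab("top"); np.savez("top1.npz",**t); W=points(t)
L=(W[...,:2]-O)@a; B=(W[...,:2]-O)@b; Z=W[...,2]
m=(abs(L+.17)<.07)&(abs(B)<.07)&(Z>.06)&(Z<.21)
print(np.histogram(Z[m],bins=np.arange(.06,.212,.005)))
E
```

```text
[ 0.434 -0.146  1.509 -0.     1.78   0.587] [ 0.     0.759  0.651 -0.   ]
(array([  0,   0,   0,   0,   0,   0,   0,   5,  16,  64,  22,  19,  24,
        19,  26,  15,  18,  28,  28, 289,  82,  12,  11,  78,  12,   0,
         0,   0,   0,   0]), array([0.06 , 0.065, 0.07 , 0.075, 0.08 , 0.085, 0.09 , 0.095, 0.1  ,
       0.105, 0.11 , 0.115, 0.12 , 0.125, 0.13 , 0.135, 0.14 , 0.145,
       0.15 , 0.155, 0.16 , 0.165, 0.17 , 0.175, 0.18 , 0.185, 0.19 ,
       0.195, 0.2  , 0.205, 0.21 ]))
(array([  0,   0,   0,   0,   0,   0,   0,   0,   0,   1,   5,   7,   4,
         8,   1,   7,   7,  12, 142, 232,  52,   5,  28,  28,   9,   0,
         0,   0,   0,   0]), array([0.06 , 0.065, 0.07 , 0.075, 0.08 , 0.085, 0.09 , 0.095, 0.1  ,
       0.105, 0.11 , 0.115, 0.12 , 0.125, 0.13 , 0.135, 0.14 , 0.145,
       0.15 , 0.155, 0.16 , 0.165, 0.17 , 0.175, 0.18 , 0.185, 0.19 ,
       0.195, 0.2  , 0.205, 0.21 ]))
```

View pics/s1.png

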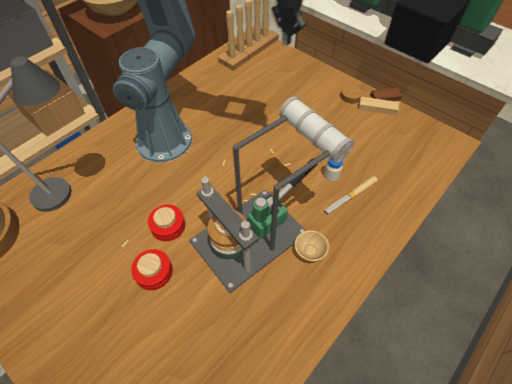

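The gap between blank top (z about 0.177) and head underside (about 0.2155) is roughly 38 mm. The picture shows the scene undisturbed, with the gripper at scene 290,20, clear of the duct at 320,125.

>>> carry_out(
  plan=[
    [[0.019,0.016,0,-0.069,0.011,0,0],[0.038,0.032,0,-0.138,0.022,0,0],[0.057,0.048,0,-0.207,0.034,0,0],[0.076,0.064,0,-0.276,0.045,0,0],[0.095,0.08,0,-0.345,0.056,0,0]],
  ],
)

```text
time_s: 2.7
eef_pos: [0.4616, 0.3773, 0.4513]
eef_rot: [0.114, 0.749, 0.639, -0.134]
wrist_force: [0.1, -0.4, 1.4]
opening: -0.001
grasp_force: 0.0
```

>>> carry_out(
  plan=[
    [[0.028,-0.008,-0.006,-0.069,0.011,0,0],[0.056,-0.016,-0.012,-0.138,0.022,0,0],[0.084,-0.024,-0.018,-0.207,0.034,0,0],[0.112,-0.032,-0.024,-0.276,0.045,0,0],[0.14,-0.04,-0.03,-0.345,0.056,0,0]],
  ],
)

```text
time_s: 3.12
eef_pos: [0.6021, 0.3361, 0.4208]
eef_rot: [0.222, 0.714, 0.61, -0.263]
wrist_force: [1.8, -0.4, -0.5]
opening: 0.002
grasp_force: 0.0
```

```bash
python3 - <<'E'
from h import *
from scipy.spatial.transform import Rotation as R
o=get_obs(); q=o["eef_rot"]; print(o["q"].round(3),o["eef_pos"].round(4))
M=R.from_quat(q[[1,2,3,0]]).as_matrix(); print(M.round(3))
c=grab("scene"); cv2.imwrite("pics/s2.png",c["pixels"][...,::-1])
E
```

```text
[ 0.562  0.769  0.568 -0.645  2.206  0.434] [0.6021 0.3361 0.4208]
[[ 0.118  0.988 -0.105]
 [ 0.754 -0.157 -0.638]
 [-0.646 -0.004 -0.763]]
```

View pics/s2.png

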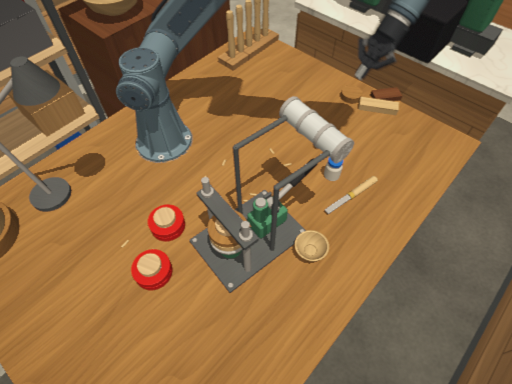

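The tool now leans outwards at scene 375,60, well clear of the duct. I'll check forearm clearance at the low position with a fitted kinematic model.

```bash
cat > kin.py <<'E'
import numpy as np
from scipy.spatial.transform import Rotation as R
from scipy.optimize import least_squares
rz=lambda t:R.from_euler('z',t).as_matrix(); ry=lambda t:R.from_euler('y',t).as_matrix()
def fk(q,s):
    a1,off,h,a2,e,a3,dt=s
    S=np.array([a1,off,h]); E=S+ry(q[1])@[0,0,a2]; F=ry(q[1]+q[2])
    Wr=E+F@[e,0,a3]; T=F@rz(q[3])@ry(q[4])
    P=Wr+T@[0,0,dt]; Z=rz(q[0])
    return [Z@v for v in(S,E,Wr,P)],Z@T@rz(q[5])
D=[([-1.39232608,.181504676,1.60788689,0,1.35379809,-.206],[.21575,-.53246,.23046]),
([.434,-.146,1.509,0,1.78,.587],[.3651,.2991,.451]),
([.562,.769,.568,-.645,2.206,.434],[.6021,.3361,.4208])]
s=least_squares(lambda s:np.r_[np.concatenate([fk(q,s)[0][3]-p for q,p in D]),1e-3*(s-[0,.118,.3,.4,0,.4,.25])],[0,.118,.3,.4,0,.4,.25]).x
def ik(p,Rt,q0):
    f=lambda q:np.r_[fk(q,s)[0][3]-p,.3*(fk(q,s)[1][:,2]-Rt[:,2])]
    return least_squares(f,q0[:5]+[0.]).x
def seg(A,B,C,Dd,n=200):
    t=np.linspace(0,1,n)[:,None]; X=A+(B-A)*t; Y=C+(Dd-C)*t
    d=np.linalg.norm(X[:,None]-Y[None],axis=2); i=np.unravel_index(d.argmin(),d.shape); return d.min(),X[i[0]]
a=np.array([.161,.987,0]); b=np.array([.987,-.161,0]); piv=np.array([.573,-.003,0])
def pt(L,z,B=0): return piv+L*a+B*b+[0,0,z]
E
python3 - <<'E'
from kin import *
print(s.round(3),[ (fk(q,s)[0][3]-p).round(4) for q,p in D])
for lean in(40,48):
  t=np.radians(lean); zt=-(np.sin(t)*a+np.cos(t)*np.array([0,0,1])); Rt=np.stack([0*zt,0*zt,zt],1)
  for L,z in((.28,.37),(.162,.23),(.162,.205),(.175,.083)):
    q=ik(pt(L,z),Rt,D[2][0]); (S,E,Wr,P),_=fk(q,s)
    A,Bb=pt(.151,.362,-.11),pt(.151,.362,.11)
    print(lean,L,z,q.round(2)[:5],"E",E.round(3),"W",Wr.round(3),"fore/tool/upper-duct",*(round(seg(x,y,A,Bb)[0]-.035,3) for x,y in((E,Wr),(Wr,P),(S,E))), seg(E,Wr,A,Bb)[1].round(2))
E
```

```text
[-0.     0.118  0.313  0.438  0.086  0.515  0.319] [array([-0., -0.,  0.]), array([-0.0001, -0.0001, -0.0003]), array([0.    , 0.0001, 0.0003])]
40 0.28 0.37 [ 0.48  0.69  0.79 -0.61  2.04] E [0.19  0.233 0.653] W [0.651 0.475 0.614] fore/tool/upper-duct 0.303 0.094 0.38 [0.41 0.35 0.63]
40 0.162 0.23 [ 0.35  0.58  1.24 -0.6   1.69] E [0.182 0.193 0.681] W [0.632 0.359 0.474] fore/tool/upper-duct 0.192 0.058 0.392 [0.51 0.31 0.53]
40 0.162 0.205 [ 0.35  0.6   1.25 -0.6   1.66] E [0.191 0.196 0.675] W [0.632 0.359 0.449] fore/tool/upper-duct 0.178 0.074 0.385 [0.51 0.31 0.51]
40 0.175 0.083 [ 0.37  0.76  1.27 -0.59  1.52] E [0.238 0.219 0.631] W [0.634 0.372 0.327] fore/tool/upper-duct 0.135 0.163 0.333 [0.49 0.32 0.44]
48 0.28 0.37 [ 0.52  0.76  0.74 -0.74  2.11] E [0.204 0.251 0.631] W [0.656 0.507 0.583] fore/tool/upper-duct 0.295 0.094 0.363 [0.4  0.36 0.61]
48 0.162 0.23 [ 0.39  0.65  1.19 -0.7   1.77] E [0.199 0.21  0.662] W [0.637 0.391 0.443] fore/tool/upper-duct 0.192 0.07 0.375 [0.5  0.33 0.51]
48 0.162 0.205 [ 0.39  0.67  1.2  -0.7   1.74] E [0.208 0.213 0.656] W [0.637 0.391 0.418] fore/tool/upper-duct 0.181 0.089 0.367 [0.49 0.33 0.5 ]
48 0.175 0.083 [ 0.41  0.84  1.2  -0.68  1.62] E [0.253 0.237 0.605] W [0.639 0.403 0.296] fore/tool/upper-duct 0.147 0.188 0.311 [0.47 0.33 0.43]
```

>>> carry_out(
  plan=[
    [[0.004,-0.009,-0.018,-0.012,0.002,0,0],[0.008,-0.018,-0.036,-0.024,0.004,0,0],[0.012,-0.027,-0.054,-0.036,0.006,0,0],[0.016,-0.036,-0.072,-0.048,0.008,0,0],[0.019,-0.043,-0.09,-0.059,0.01,0,0]],
  ],
)

```text
time_s: 3.58
eef_pos: [0.6202, 0.2925, 0.3298]
eef_rot: [0.239, 0.706, 0.603, -0.284]
wrist_force: [-0.1, -0.2, -0.0]
opening: 0.001
grasp_force: 0.0
```

>>> carry_out(
  plan=[
    [[-0.004,-0.026,-0.02,0,0,0,0],[-0.008,-0.052,-0.04,0,0,0,0],[-0.013,-0.078,-0.06,0,0,0,0],[-0.017,-0.104,-0.08,0,0,0,0],[-0.021,-0.13,-0.1,0,0,0,0]],
  ],
)

```text
time_s: 4.0
eef_pos: [0.5981, 0.1621, 0.2301]
eef_rot: [0.239, 0.706, 0.604, -0.283]
wrist_force: [0.7, -1.0, 0.1]
opening: 0.003
grasp_force: 0.0
```

```bash
python3 - <<'E'
from h import *
o=get_obs(); print(o["q"].round(3),o["eef_pos"].round(4),o["wrist_force"])
c=grab("scene"); t=grab("top")
x=lambda i,r,cc:cv2.resize(i[r:r+150,cc:cc+150,::-1],(400,400),interpolation=cv2.INTER_CUBIC)
cv2.imwrite("pics/s3.png",np.hstack([x(c["pixels"],70,240),x(t["pixels"],100,130)]))
E
```

```text
[ 0.378  0.612  1.21  -0.641  1.735  0.564] [0.5981 0.1621 0.2301] [ 0.68863184 -1.01219014  0.08342087]
```

View pics/s3.png

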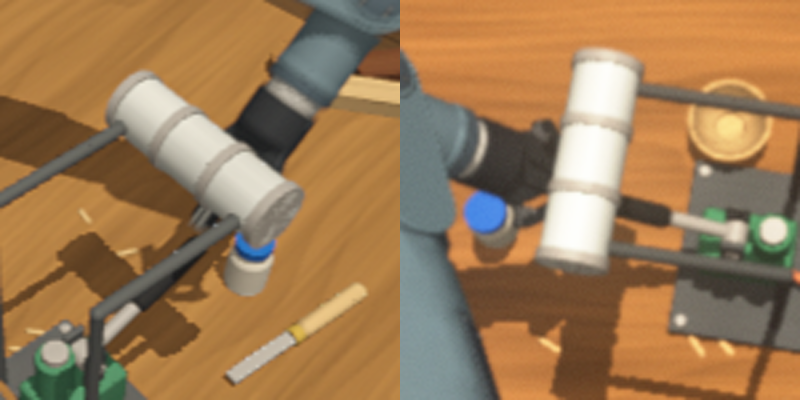

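The tip sits just above the grip (scene crop 205,210), with visible clearance under the duct and beside the jar. Next I feel for contact.

>>> carry_out(
  plan=[
    [[0,0,-0.005,0,0,0,0],[0,0,-0.01,0,0,0,0],[0,0,-0.015,0,0,0,0],[0,0,-0.018,0,0,0,0],[0,0,-0.018,0,0,0,0]],
  ],
)

```text
time_s: 4.52
eef_pos: [0.599, 0.1648, 0.2133]
eef_rot: [0.24, 0.706, 0.604, -0.283]
wrist_force: [-0.1, 0.1, 4.4]
opening: 0.003
grasp_force: 1.5
```

>>> carry_out(
  plan=[
    [[0,0,-0.004,0,0,0,0],[0,0,-0.008,0,0,0,0],[0,0.001,-0.012,0,0,0,0],[0,0.001,-0.015,0,0,0,0],[0,0.001,-0.015,0,0,0,0]],
  ],
)

```text
time_s: 4.93
eef_pos: [0.5992, 0.1656, 0.1983]
eef_rot: [0.24, 0.706, 0.604, -0.282]
wrist_force: [2.1, 2.3, 5.3]
opening: 0.002
grasp_force: 2.2
```

>>> carry_out(
  plan=[
    [[0,0.003,-0.014,0,0,0,0],[0.001,0.006,-0.028,0,0,0,0],[0.001,0.008,-0.042,0,0,0,0],[0.001,0.01,-0.055,0,0,0,0],[0.001,0.011,-0.065,0,0,0,0]],
  ],
)

```text
time_s: 5.35
eef_pos: [0.6019, 0.1766, 0.136]
eef_rot: [0.241, 0.706, 0.603, -0.281]
wrist_force: [2.9, 1.4, 14.9]
opening: 0.003
grasp_force: 7.4
```

>>> carry_out(
  plan=[
    [[0,0.001,-0.01,0,0,0,0],[0,0.001,-0.02,0,0,0,0],[0,0.001,-0.03,0,0,0,0],[0,0,-0.036,0,0,0,0],[0,0,-0.036,0,0,0,0]],
  ],
)

```text
time_s: 5.77
eef_pos: [0.6013, 0.1754, 0.0989]
eef_rot: [0.241, 0.706, 0.603, -0.282]
wrist_force: [2.9, 0.8, 12.1]
opening: 0.001
grasp_force: 5.7
```

```bash
cat > m.py <<'E'
from h import *
# platen/blank levels and lever slope relative to start
a=np.array([.161,.987]); b=np.array([a[1],-a[0]]); O=np.array([.573,-.003])
for n in("scene","top"):
    c=grab(n); W=points(c); L=(W[...,:2]-O)@a; B=(W[...,:2]-O)@b; Z=W[...,2]
    m=(abs(L+.17)<.07)&(abs(B)<.07)&(Z>.06)&(Z<.214); h,e=np.histogram(Z[m],bins=np.arange(.1,.216,.002))
    k=np.argsort(h)[-6:]; k.sort(); print(n,[(round(e[i]+.001,3),int(h[i])) for i in k])
    m=(abs(B)<.012)&(L>.05)&(L<.11)&(Z>.06)&(Z<.23)
    if m.sum()>10: p=np.polyfit(L[m],Z[m],1); print(" lever elev deg",np.degrees(np.arctan(p[0])),"theta",np.radians(22)-np.arctan(p[0]),m.sum())
o=get_obs(); print(o["eef_pos"].round(4),o["wrist_force"].round(1),o["time_s"])
E
python3 m.py
```

```text
scene [(np.float64(0.119), 24), (np.float64(0.121), 25), (np.float64(0.169), 100), (np.float64(0.171), 174), (np.float64(0.173), 90), (np.float64(0.191), 34)]
 lever elev deg -8.38382535027827 theta 0.5302977917132752 104
top [(np.float64(0.165), 57), (np.float64(0.167), 97), (np.float64(0.169), 127), (np.float64(0.171), 76), (np.float64(0.173), 50), (np.float64(0.175), 14)]
 lever elev deg -7.982650663707852 theta 0.5232959725569651 114
[0.6014 0.1756 0.0996] [ 2.3 -0.5  9.5] 5.8667
```

>>> carry_out(
  plan=[
    [[0,0,-0.002,0,0,0,0],[0,0,-0.004,0,0,0,0],[0,0,-0.005,0,0,0,0],[0,0,-0.005,0,0,0,0],[0,0,-0.005,0,0,0,0]],
  ],
)

```text
time_s: 6.28
eef_pos: [0.6014, 0.1751, 0.0957]
eef_rot: [0.241, 0.706, 0.603, -0.283]
wrist_force: [0.6, -2.2, 14.0]
opening: 0.004
grasp_force: 6.0
```

```bash
python3 m.py
```

```text
scene [(np.float64(0.121), 29), (np.float64(0.169), 73), (np.float64(0.171), 169), (np.float64(0.173), 117), (np.float64(0.175), 33), (np.float64(0.193), 22)]
 lever elev deg -8.47869946715223 theta 0.5319536574276477 102
top [(np.float64(0.165), 50), (np.float64(0.167), 93), (np.float64(0.169), 120), (np.float64(0.171), 86), (np.float64(0.173), 47), (np.float64(0.175), 23)]
 lever elev deg -6.243707257149488 theta 0.4929456846066753 112
[0.6014 0.1751 0.0958] [ 0.3 -2.6 14.8] 6.3833
```

>>> carry_out(
  plan=[
    [[0,0.001,0.012,0,0,0,0],[0,0.001,0.027,0,0,0,0],[0,0.001,0.042,0,0,0,0],[0,0.001,0.058,0,0,0,0],[0,-0.001,0.075,0,0,0,0]],
  ],
)

```text
time_s: 6.8
eef_pos: [0.5994, 0.1749, 0.1688]
eef_rot: [0.239, 0.706, 0.604, -0.283]
wrist_force: [-0.7, -1.3, 2.0]
opening: 0.0
grasp_force: 0.9
```

>>> carry_out(
  plan=[
    [[0,-0.003,0.015,0,0,0,0],[-0.001,-0.006,0.03,0,0,0,0],[-0.001,-0.009,0.044,0,0,0,0],[-0.001,-0.011,0.054,0,0,0,0],[-0.001,-0.011,0.054,0,0,0,0]],
  ],
)

```text
time_s: 7.22
eef_pos: [0.5999, 0.1639, 0.2241]
eef_rot: [0.24, 0.707, 0.603, -0.281]
wrist_force: [-0.0, 0.1, 1.6]
opening: 0.001
grasp_force: 0.0
```

```bash
python3 m.py
```

```text
scene [(np.float64(0.121), 29), (np.float64(0.169), 73), (np.float64(0.171), 154), (np.float64(0.173), 131), (np.float64(0.175), 35), (np.float64(0.191), 30)]
 lever elev deg 25.466000271183532 theta -0.060493116607168995 110
top [(np.float64(0.165), 43), (np.float64(0.167), 92), (np.float64(0.169), 107), (np.float64(0.171), 93), (np.float64(0.173), 64), (np.float64(0.175), 24)]
 lever elev deg 27.55916061031503 theta -0.09702565629717474 133
[0.5988 0.164  0.2211] [ 0.6 -0.2  0.7] 7.3167
```

>>> carry_out(
  plan=[
    [[0,0.003,-0.018,0,0,0,0],[0.001,0.006,-0.034,0,0,0,0],[0.001,0.008,-0.05,0,0,0,0],[0.001,0.01,-0.066,0,0,0,0],[0.001,0.011,-0.08,0,0,0,0]],
  ],
)

```text
time_s: 7.73
eef_pos: [0.6015, 0.177, 0.1421]
eef_rot: [0.241, 0.706, 0.604, -0.28]
wrist_force: [4.0, 7.9, 16.5]
opening: 0.002
grasp_force: 8.7
```

>>> carry_out(
  plan=[
    [[0,0.001,-0.014,0,0,0,0],[0,0.001,-0.026,0,0,0,0],[0,0.001,-0.038,0,0,0,0],[0,0,-0.046,0,0,0,0],[0,0,-0.046,0,0,0,0]],
  ],
)

```text
time_s: 8.15
eef_pos: [0.6009, 0.1748, 0.0945]
eef_rot: [0.241, 0.705, 0.604, -0.283]
wrist_force: [3.6, 1.0, 11.3]
opening: -0.003
grasp_force: 5.6
```

>>> carry_out(
  plan=[
    [[0,0,-0.002,0,0,0,0],[0,0,-0.004,0,0,0,0],[0,0,-0.005,0,0,0,0],[0,0,-0.006,0,0,0,0],[0,0,-0.006,0,0,0,0]],
  ],
)

```text
time_s: 8.57
eef_pos: [0.601, 0.1743, 0.0908]
eef_rot: [0.241, 0.706, 0.603, -0.283]
wrist_force: [1.2, -1.8, 15.3]
opening: -0.005
grasp_force: 6.2
```

```bash
python3 m.py
```

```text
scene [(np.float64(0.135), 31), (np.float64(0.183), 44), (np.float64(0.185), 151), (np.float64(0.187), 164), (np.float64(0.189), 56), (np.float64(0.207), 23)]
 lever elev deg -10.537444071431446 theta 0.5678855292299878 97
top [(np.float64(0.179), 36), (np.float64(0.181), 81), (np.float64(0.183), 106), (np.float64(0.185), 116), (np.float64(0.187), 61), (np.float64(0.189), 30)]
 lever elev deg -10.310988464824298 theta 0.563933133285092 112
[0.601  0.1743 0.0909] [ 1.5 -3.1 15.4] 8.6667
```

>>> carry_out(
  plan=[
    [[0,0.001,0.012,0,0,0,0],[0,0.001,0.027,0,0,0,0],[0,0.001,0.042,0,0,0,0],[0,0.001,0.058,0,0,0,0],[0,-0.001,0.075,0,0,0,0]],
  ],
)

```text
time_s: 9.08
eef_pos: [0.5992, 0.174, 0.1652]
eef_rot: [0.239, 0.706, 0.604, -0.284]
wrist_force: [-1.0, -0.9, 2.3]
opening: 0.003
grasp_force: 1.4
```

>>> carry_out(
  plan=[
    [[0,-0.003,0.015,0,0,0,0],[-0.001,-0.006,0.03,0,0,0,0],[-0.001,-0.009,0.044,0,0,0,0],[-0.001,-0.011,0.057,0,0,0,0],[-0.001,-0.011,0.057,0,0,0,0]],
  ],
)

```text
time_s: 9.5
eef_pos: [0.6001, 0.1629, 0.2249]
eef_rot: [0.24, 0.707, 0.603, -0.281]
wrist_force: [0.0, -0.2, 0.1]
opening: -0.0
grasp_force: 0.0
```

```bash
python3 m.py; python3 - <<'E'
from h import *
c=grab("scene"); cv2.imwrite("pics/s4.png",cv2.resize(c["pixels"][170:270,180:310,::-1],(780,600),interpolation=cv2.INTER_CUBIC))
E
```

```text
scene [(np.float64(0.135), 31), (np.float64(0.137), 24), (np.float64(0.183), 47), (np.float64(0.185), 141), (np.float64(0.187), 169), (np.float64(0.189), 63)]
 lever elev deg 25.87053848817466 theta -0.06755364044381146 111
top [(np.float64(0.179), 37), (np.float64(0.181), 72), (np.float64(0.183), 114), (np.float64(0.185), 113), (np.float64(0.187), 85), (np.float64(0.189), 22)]
 lever elev deg 28.456942363946897 theta -0.1126949038623794 134
[0.599  0.1631 0.2215] [ 0.   0.5 -0.5] 9.6
```

View pics/s4.png

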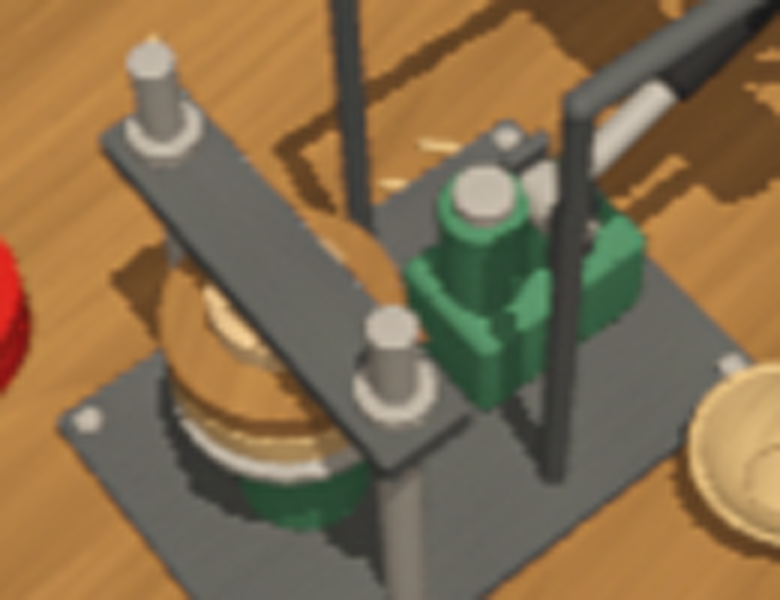

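The blank (scene crop 270,330) sits upright on the platen, clearly still below the head. The third stroke goes with fine steps.

>>> carry_out(
  plan=[
    [[0,0.003,-0.018,0,0,0,0],[0.001,0.006,-0.034,0,0,0,0],[0.001,0.008,-0.05,0,0,0,0],[0.001,0.01,-0.066,0,0,0,0],[0.001,0.012,-0.075,0,0,0,0]],
  ],
)

```text
time_s: 10.07
eef_pos: [0.6012, 0.1753, 0.1463]
eef_rot: [0.241, 0.706, 0.604, -0.282]
wrist_force: [3.4, -1.8, 12.9]
opening: -0.003
grasp_force: 6.3
```

>>> carry_out(
  plan=[
    [[0,0,-0.003,0,0,0,0],[0,0,-0.006,0,0,0,0],[0,0,-0.008,0,0,0,0],[0,0,-0.008,0,0,0,0],[0,0,-0.008,0,0,0,0]],
  ],
)

```text
time_s: 10.48
eef_pos: [0.6013, 0.1756, 0.1395]
eef_rot: [0.241, 0.706, 0.604, -0.282]
wrist_force: [2.7, 2.4, 12.2]
opening: -0.0
grasp_force: 6.2
```

```bash
python3 m.py
```

```text
scene [(np.float64(0.143), 31), (np.float64(0.191), 50), (np.float64(0.193), 171), (np.float64(0.195), 156), (np.float64(0.197), 44), (np.float64(0.213), 22)]
 lever elev deg 4.801903354064074 theta 0.30016341154777537 108
top [(np.float64(0.187), 39), (np.float64(0.189), 92), (np.float64(0.191), 114), (np.float64(0.193), 106), (np.float64(0.195), 69), (np.float64(0.197), 23)]
 lever elev deg 4.580408210518263 theta 0.30402923107982727 122
[0.6013 0.1756 0.1395] [ 2.6  3.  12.8] 10.5833
```

>>> carry_out(
  plan=[
    [[0,0,-0.003,0,0,0,0],[0,0,-0.006,0,0,0,0],[0,0,-0.006,0,0,0,0],[0,0,-0.006,0,0,0,0],[0,0,-0.006,0,0,0,0]],
  ],
)

```text
time_s: 11.0
eef_pos: [0.6014, 0.1758, 0.1334]
eef_rot: [0.241, 0.706, 0.604, -0.281]
wrist_force: [2.0, 3.2, 11.9]
opening: 0.001
grasp_force: 6.2
```

>>> carry_out(
  plan=[
    [[0,0,-0.003,0,0,0,0],[0,0,-0.006,0,0,0,0],[0,0,-0.006,0,0,0,0],[0,0,-0.006,0,0,0,0],[0,0,-0.006,0,0,0,0]],
  ],
)

```text
time_s: 11.42
eef_pos: [0.6014, 0.1758, 0.1275]
eef_rot: [0.241, 0.706, 0.604, -0.281]
wrist_force: [2.6, 3.6, 12.3]
opening: -0.003
grasp_force: 6.2
```

```bash
python3 m.py
```

```text
scene [(np.float64(0.145), 25), (np.float64(0.147), 23), (np.float64(0.193), 88), (np.float64(0.195), 186), (np.float64(0.197), 122), (np.float64(0.199), 24)]
 lever elev deg 0.5165738952922969 theta 0.37495652013604946 108
top [(np.float64(0.189), 44), (np.float64(0.191), 91), (np.float64(0.193), 131), (np.float64(0.195), 109), (np.float64(0.197), 60), (np.float64(0.199), 19)]
 lever elev deg 2.467675037478512 theta 0.34090338116547797 113
[0.6014 0.1758 0.1275] [ 2.9  4.1 12.3] 11.5167
```

>>> carry_out(
  plan=[
    [[0,0,-0.003,0,0,0,0],[0,0,-0.006,0,0,0,0],[0,0,-0.006,0,0,0,0],[0,0,-0.006,0,0,0,0],[0,0,-0.006,0,0,0,0]],
  ],
)

```text
time_s: 11.93
eef_pos: [0.6013, 0.1757, 0.1215]
eef_rot: [0.241, 0.706, 0.604, -0.282]
wrist_force: [2.8, 3.4, 12.1]
opening: -0.001
grasp_force: 6.3
```

>>> carry_out(
  plan=[
    [[0,0,-0.003,0,0,0,0],[0,0,-0.006,0,0,0,0],[0,0,-0.006,0,0,0,0],[0,0,-0.006,0,0,0,0],[0,0,-0.006,0,0,0,0]],
  ],
)

```text
time_s: 12.35
eef_pos: [0.6013, 0.1754, 0.1157]
eef_rot: [0.241, 0.706, 0.603, -0.282]
wrist_force: [2.0, 1.8, 12.8]
opening: -0.0
grasp_force: 6.5
```

```bash
python3 m.py
```

```text
scene [(np.float64(0.145), 22), (np.float64(0.147), 27), (np.float64(0.193), 30), (np.float64(0.195), 126), (np.float64(0.197), 174), (np.float64(0.199), 91)]
 lever elev deg -4.682576758158438 theta 0.46569881734597945 112
top [(np.float64(0.189), 32), (np.float64(0.191), 63), (np.float64(0.193), 98), (np.float64(0.195), 130), (np.float64(0.197), 89), (np.float64(0.199), 41)]
 lever elev deg -2.0627086098330336 theta 0.419973492189574 118
[0.6013 0.1754 0.1157] [ 2.2  2.  12.6] 12.45
```

>>> carry_out(
  plan=[
    [[0,0,-0.003,0,0,0,0],[0,0,-0.005,0,0,0,0],[0,0,-0.005,0,0,0,0],[0,0,-0.005,0,0,0,0],[0,0,-0.005,0,0,0,0]],
  ],
)

```text
time_s: 12.87
eef_pos: [0.6013, 0.1751, 0.1112]
eef_rot: [0.241, 0.706, 0.603, -0.282]
wrist_force: [1.5, -0.2, 15.3]
opening: -0.003
grasp_force: 7.4
```

>>> carry_out(
  plan=[
    [[0,0,-0.003,0,0,0,0],[0,0,-0.005,0,0,0,0],[0,0,-0.005,0,0,0,0],[0,0,-0.005,0,0,0,0],[0,0,-0.005,0,0,0,0]],
  ],
)

```text
time_s: 13.28
eef_pos: [0.6013, 0.1746, 0.1066]
eef_rot: [0.242, 0.706, 0.603, -0.283]
wrist_force: [0.4, -0.2, 16.4]
opening: -0.005
grasp_force: 8.1
```

```bash
python3 m.py
```

```text
scene [(np.float64(0.145), 26), (np.float64(0.147), 26), (np.float64(0.193), 29), (np.float64(0.195), 116), (np.float64(0.197), 205), (np.float64(0.199), 74)]
 lever elev deg -5.291241783230494 theta 0.4763220260752207 104
top [(np.float64(0.189), 23), (np.float64(0.191), 62), (np.float64(0.193), 113), (np.float64(0.195), 124), (np.float64(0.197), 92), (np.float64(0.199), 39)]
 lever elev deg -5.057044960263333 theta 0.4722345204167334 116
[0.6012 0.1747 0.1066] [ 1.3 -0.8 16. ] 13.3833
```

>>> carry_out(
  plan=[
    [[0,0,-0.003,0,0,0,0],[0,0,-0.005,0,0,0,0],[0,0,-0.005,0,0,0,0],[0,0,-0.005,0,0,0,0],[0,0,-0.005,0,0,0,0]],
  ],
)

```text
time_s: 13.8
eef_pos: [0.6012, 0.1741, 0.1021]
eef_rot: [0.242, 0.706, 0.603, -0.283]
wrist_force: [0.0, -2.0, 19.3]
opening: 0.002
grasp_force: 8.7
```

```bash
python3 m.py
```

```text
scene [(np.float64(0.145), 29), (np.float64(0.147), 25), (np.float64(0.193), 33), (np.float64(0.195), 136), (np.float64(0.197), 167), (np.float64(0.199), 81)]
 lever elev deg -6.795871514005901 theta 0.5025827689006473 106
top [(np.float64(0.189), 31), (np.float64(0.191), 65), (np.float64(0.193), 114), (np.float64(0.195), 116), (np.float64(0.197), 78), (np.float64(0.199), 52)]
 lever elev deg -7.876354366910295 theta 0.5214407521951706 117
[0.6012 0.1741 0.1021] [ 0.3 -2.9 19.3] 13.9
```

>>> carry_out(
  plan=[
    [[0,0,-0.002,0,0,0,0],[0,0,-0.004,0,0,0,0],[0,0,-0.006,0,0,0,0],[0,0,-0.006,0,0,0,0],[0,0,-0.006,0,0,0,0]],
  ],
)

```text
time_s: 14.32
eef_pos: [0.6011, 0.1734, 0.0967]
eef_rot: [0.242, 0.706, 0.602, -0.284]
wrist_force: [-1.1, -4.5, 20.8]
opening: -0.003
grasp_force: 9.4
```

```bash
python3 m.py
```

```text
scene [(np.float64(0.145), 24), (np.float64(0.147), 24), (np.float64(0.193), 31), (np.float64(0.195), 130), (np.float64(0.197), 188), (np.float64(0.199), 74)]
 lever elev deg -8.075907155003193 theta 0.5249236053789262 102
top [(np.float64(0.189), 29), (np.float64(0.191), 59), (np.float64(0.193), 119), (np.float64(0.195), 127), (np.float64(0.197), 81), (np.float64(0.199), 37)]
 lever elev deg -8.765584157347998 theta 0.5369607398451277 113
[0.6011 0.1734 0.0967] [-1.5 -4.7 21.4] 14.4167
```

Stiff: about +9 N, so roughly 60 N of clamping. I stop pressing and let the lever come up.

>>> carry_out(
  plan=[
    [[0,0.001,0.012,0,0,0,0],[0,0.001,0.027,0,0,0,0],[0,0.001,0.042,0,0,0,0],[0,0.001,0.056,0,0,0,0],[0,-0.001,0.07,0,0,0,0]],
  ],
)

```text
time_s: 14.83
eef_pos: [0.5993, 0.1741, 0.1641]
eef_rot: [0.239, 0.706, 0.604, -0.284]
wrist_force: [-1.9, -0.3, 2.3]
opening: 0.005
grasp_force: 1.4
```

>>> carry_out(
  plan=[
    [[0,-0.003,0.015,0,0,0,0],[-0.001,-0.006,0.03,0,0,0,0],[-0.001,-0.009,0.044,0,0,0,0],[-0.001,-0.011,0.057,0,0,0,0],[-0.001,-0.011,0.06,0,0,0,0]],
  ],
)

```text
time_s: 15.25
eef_pos: [0.5998, 0.1629, 0.2264]
eef_rot: [0.24, 0.707, 0.603, -0.281]
wrist_force: [0.3, 0.5, 1.1]
opening: 0.002
grasp_force: 0.0
```

```bash
python3 m.py; python3 - <<'E'
from h import *
c=grab("scene"); cv2.imwrite("pics/s5.png",cv2.resize(c["pixels"][60:270,180:400,::-1],(628,600),interpolation=cv2.INTER_CUBIC))
E
```

```text
scene [(np.float64(0.145), 21), (np.float64(0.147), 29), (np.float64(0.193), 30), (np.float64(0.195), 127), (np.float64(0.197), 185), (np.float64(0.199), 91)]
 lever elev deg 23.89820784514233 theta -0.033129976784920356 114
top [(np.float64(0.189), 23), (np.float64(0.191), 68), (np.float64(0.193), 107), (np.float64(0.195), 127), (np.float64(0.197), 98), (np.float64(0.199), 34)]
 lever elev deg 28.062744601957604 theta -0.10581485501167326 134
[0.5992 0.1632 0.2241] [-0.  -0.3  0.7] 15.35
```

View pics/s5.png

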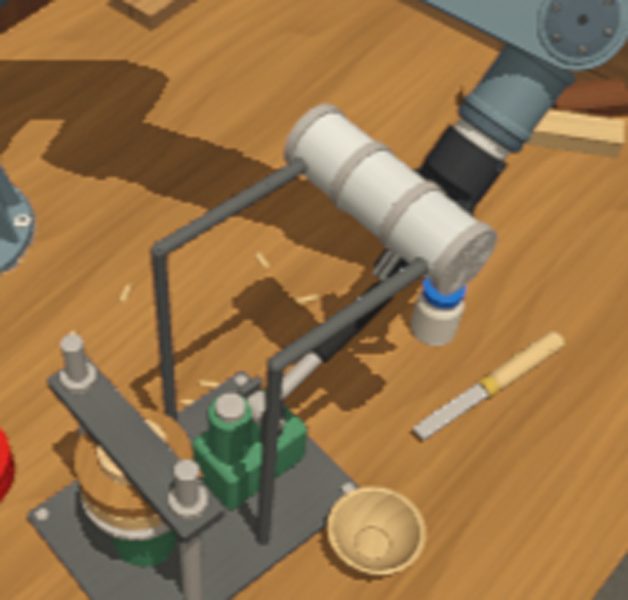

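The blank stays at head height (top view level unchanged), the lever is up, and the bystanders are untouched. I back the tool out.

>>> carry_out(
  plan=[
    [[0.004,0.026,0.02,0,0,0,0],[0.008,0.052,0.04,0,0,0,0],[0.013,0.078,0.06,0,0,0,0],[0.017,0.104,0.08,0,0,0,0],[0.021,0.13,0.1,0,0,0,0]],
  ],
)

```text
time_s: 15.82
eef_pos: [0.6195, 0.2943, 0.3224]
eef_rot: [0.239, 0.705, 0.604, -0.284]
wrist_force: [1.1, -0.1, 0.3]
opening: 0.0
grasp_force: 0.0
```

>>> carry_out(
  plan=[
    [[0,0.01,0.01,0,0,0,0],[0,0.02,0.02,0,0,0,0],[0,0.02,0.02,0,0,0,0],[0,0.02,0.02,0,0,0,0],[0,0.02,0.02,0,0,0,0]],
  ],
)

```text
time_s: 16.23
eef_pos: [0.6197, 0.3125, 0.3412]
eef_rot: [0.239, 0.705, 0.604, -0.284]
wrist_force: [-0.3, -0.4, 0.2]
opening: 0.004
grasp_force: 0.0
```

```bash
python3 m.py; python3 -c "
from bench import hand_in
print(hand_in())"
```

```text
scene [(np.float64(0.147), 31), (np.float64(0.149), 16), (np.float64(0.193), 30), (np.float64(0.195), 147), (np.float64(0.197), 173), (np.float64(0.199), 81)]
 lever elev deg 25.554276171366485 theta -0.06203382171552341 109
top [(np.float64(0.189), 28), (np.float64(0.191), 72), (np.float64(0.193), 104), (np.float64(0.195), 124), (np.float64(0.197), 93), (np.float64(0.199), 40)]
 lever elev deg 29.043069290443132 theta -0.12292474856433344 131
[0.6198 0.312  0.3417] [ 1.3  0.1 -0.7] 16.3333
the job is handed in; nothing more can be done
None
```

I clamped the blank against the head in three strokes, at an estimated 60 N judged from lever stiffness. The lever is back up, the arm is clear, nothing was seen to be disturbed, and the job is handed in at about 16 s with no verdict returned.

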